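# Pull and sort the button caps of a mobile-shelving console

## Task

The mobile-shelving console is being stripped for service: take the stirrup puller off its stand, hook it under each square button cap on the console and pull the cap straight up until it pops off, and put every cap in the tray of its own colour. Never pull or touch a cap with the fingers while it is still on its stub, leave the book, the cardboard box and the screwdriver where they are, and finish with the puller hung back upright on its stand.

Things in the scene. Friction and masses are not known exactly. Their poses are not given: they have to be found in the camera images.
- console: grey control console fixed to the bench, 120 (x) x 370 (y) x 45 mm tall, with a row of six white stubs along its y axis. Origin: centre of its underside; its -x side faces the robot, z up. A seated cap's lower rim is 1 mm above the console's top and its flange's underside 15 mm above it.
- stub0 (a point): foot of stub 0, on the console's top, at console x = 0, y = -145 mm, z = 45 mm. A stub is a white post 16 x 16 mm, 15 mm tall, 58 mm from the next; a spring nose on its +x face presses inside the cap's skirt, so that a cap takes roughly 10 N straight up, over about 10 mm of travel, to come free. May be bare.
- stub1 (a point): foot of stub 1, on the console's top, at console x = 0, y = -87 mm, z = 45 mm. A stub is a white post 16 x 16 mm, 15 mm tall, 58 mm from the next; a spring nose on its +x face presses inside the cap's skirt, so that a cap takes roughly 10 N straight up, over about 10 mm of travel, to come free. May be bare.
- stub2 (a point): foot of stub 2, on the console's top, at console x = 0, y = -29 mm, z = 45 mm. A stub is a white post 16 x 16 mm, 15 mm tall, 58 mm from the next; a spring nose on its +x face presses inside the cap's skirt, so that a cap takes roughly 10 N straight up, over about 10 mm of travel, to come free. May be bare.
- stub3 (a point): foot of stub 3, on the console's top, at console x = 0, y = 29 mm, z = 45 mm. A stub is a white post 16 x 16 mm, 15 mm tall, 58 mm from the next; a spring nose on its +x face presses inside the cap's skirt, so that a cap takes roughly 10 N straight up, over about 10 mm of travel, to come free. May be bare.
- stub4 (a point): foot of stub 4, on the console's top, at console x = 0, y = 87 mm, z = 45 mm. A stub is a white post 16 x 16 mm, 15 mm tall, 58 mm from the next; a spring nose on its +x face presses inside the cap's skirt, so that a cap takes roughly 10 N straight up, over about 10 mm of travel, to come free. May be bare.
- stub5 (a point): foot of stub 5, on the console's top, at console x = 0, y = 145 mm, z = 45 mm. A stub is a white post 16 x 16 mm, 15 mm tall, 58 mm from the next; a spring nose on its +x face presses inside the cap's skirt, so that a cap takes roughly 10 N straight up, over about 10 mm of travel, to come free. May be bare.
- cap_red_a: square red plastic button cap, 20 mm tall, 20 g. Flange 36 x 36 mm, 6 mm thick, its underside 14 mm above the lower rim; below it a hollow square skirt, 22 mm outside, 18 mm inside, 14 mm tall. Origin: centre of the lower rim; z up; sides along x and y. On any stub at the start, or absent (None).
- cap_red_b: square red plastic button cap, 20 mm tall, 20 g. Flange 36 x 36 mm, 6 mm thick, its underside 14 mm above the lower rim; below it a hollow square skirt, 22 mm outside, 18 mm inside, 14 mm tall. Origin: centre of the lower rim; z up; sides along x and y. On any stub at the start, or absent (None).
- cap_green_a: square green plastic button cap, 20 mm tall, 20 g. Flange 36 x 36 mm, 6 mm thick, its underside 14 mm above the lower rim; below it a hollow square skirt, 22 mm outside, 18 mm inside, 14 mm tall. Origin: centre of the lower rim; z up; sides along x and y. On any stub at the start, or absent (None).
- cap_green_b: square green plastic button cap, 20 mm tall, 20 g. Flange 36 x 36 mm, 6 mm thick, its underside 14 mm above the lower rim; below it a hollow square skirt, 22 mm outside, 18 mm inside, 14 mm tall. Origin: centre of the lower rim; z up; sides along x and y. On any stub at the start, or absent (None).
- cap_blue_a: square blue plastic button cap, 20 mm tall, 20 g. Flange 36 x 36 mm, 6 mm thick, its underside 14 mm above the lower rim; below it a hollow square skirt, 22 mm outside, 18 mm inside, 14 mm tall. Origin: centre of the lower rim; z up; sides along x and y. On any stub at the start, or absent (None).
- cap_blue_b: square blue plastic button cap, 20 mm tall, 20 g. Flange 36 x 36 mm, 6 mm thick, its underside 14 mm above the lower rim; below it a hollow square skirt, 22 mm outside, 18 mm inside, 14 mm tall. Origin: centre of the lower rim; z up; sides along x and y. On any stub at the start, or absent (None).
- puller: steel stirrup puller with an orange handle, 92 mm tall, 120 g. Origin: underside of its toes, midway between them; z up the handle. Handle 22 (x) x 18 (y) mm, z 42 to 92 mm, centred on x = y = 0: grip it across y. Crossbar z 34 to 42 mm. Two legs, inner faces at y = +-20 mm, outer +-25, x from -24 to +12 mm.
- puller_mouth (a point): middle of the puller's open front end, 12 mm ahead (+x) of its origin. The legs' inward toes (z 0 to 5 mm, x -24 to +12) reach in to y = +-14 mm: sliding the puller along its own +x passes them under a cap's flange, either side of the skirt, until the flange nears the back plate (front face at x = -20 mm, z 6 to 34). Lifted, the cap rides on the toes.
- stand: fixed stand: black base 100 (x) x 80 (y) x 8 mm with an upright aluminium block, x -17 to +29 mm, 22 mm wide in y, top 60 mm above the bench. The puller hangs with its crossbar on the block's top, legs astride (3 mm between toes and block each side), axes parallel; it goes on and off straight up and down. Origin: centre of the underside.
- stand_seat (a point): point of the stand (26 mm above its origin) where the puller's origin lies when the puller hangs home; axes as the stand's.
- tray_red: loose open red plastic tray for red caps, 114 (x) x 130 (y) x 26 mm tall outside, walls 4 mm, inner floor 4 mm above its origin (floor about 106 x 122 mm), 0.4 kg. Origin: centre of its underside.
- tray_green: loose open green plastic tray for green caps, 114 (x) x 130 (y) x 26 mm tall outside, walls 4 mm, inner floor 4 mm above its origin (floor about 106 x 122 mm), 0.4 kg. Origin: centre of its underside.
- tray_blue: loose open blue plastic tray for blue caps, 114 (x) x 130 (y) x 26 mm tall outside, walls 4 mm, inner floor 4 mm above its origin (floor about 106 x 122 mm), 0.4 kg. Origin: centre of its underside.
- book: blue closed book lying flat, 150 x 210 x 33 mm; to be left alone. Origin: centre of its underside.
- card_box: brown cardboard box, 104 x 154 x 79 mm; to be left alone. Origin: centre of its underside.
- screwdriver: screwdriver with a red handle and steel shaft lying on the bench; to be left alone.
Mind the look-alikes: they are no part of the job. There is more than one size of the tray_blue; the job needs the larger. There is more than one size of the stand; the job needs the smaller.

How it is judged:
On the way, in this order (a step that is already met when the one before it is completed fails the run):
1. the puller has been lifted off its stand (z of puller in the frame of stand_seat above 0.03 m), for 0.2 s.
2. every cap is off its stub (not (z of cap_red_a in the frame of console between 0.042 and 0.053 m and angle between cap_red_a's own z axis and vertical below 0.25 rad and x of cap_red_a in the frame of console between -0.006 and 0.006 m) and not (z of cap_red_b in the frame of console between 0.042 and 0.053 m and angle between cap_red_b's own z axis and vertical below 0.25 rad and x of cap_red_b in the frame of console between -0.006 and 0.006 m) and not (z of cap_green_a in the frame of console between 0.042 and 0.053 m and angle between cap_green_a's own z axis and vertical below 0.25 rad and x of cap_green_a in the frame of console between -0.006 and 0.006 m) and not (z of cap_green_b in the frame of console between 0.042 and 0.053 m and angle between cap_green_b's own z axis and vertical below 0.25 rad and x of cap_green_b in the frame of console between -0.006 and 0.006 m) and not (z of cap_blue_a in the frame of console between 0.042 and 0.053 m and angle between cap_blue_a's own z axis and vertical below 0.25 rad and x of cap_blue_a in the frame of console between -0.006 and 0.006 m) and not (z of cap_blue_b in the frame of console between 0.042 and 0.053 m and angle between cap_blue_b's own z axis and vertical below 0.25 rad and x of cap_blue_b in the frame of console between -0.006 and 0.006 m)), for 0.2 s.
At the end, for the whole second after the job is handed in: Every cap present rests in the tray of its own colour (origin within 50 mm in x and 58 mm in y of the tray's centre, under 45 mm above its underside), and the puller hangs at rest on its stand, within 15 mm sideways and 5 mm in height of the seat, upright within 0.1 rad (x of cap_red_a in the frame of tray_red between -0.05 and 0.05 m and y of cap_red_a in the frame of tray_red between -0.058 and 0.058 m and z of cap_red_a in the frame of tray_red between 0 and 0.045 m and linear speed of each of cap_red_a, cap_red_b, cap_green_a, cap_green_b, cap_blue_a, cap_blue_b below 0.03 m/s and x of cap_red_b in the frame of tray_red between -0.05 and 0.05 m and y of cap_red_b in the frame of tray_red between -0.058 and 0.058 m and z of cap_red_b in the frame of tray_red between 0 and 0.045 m and x of cap_green_a in the frame of tray_green between -0.05 and 0.05 m and y of cap_green_a in the frame of tray_green between -0.058 and 0.058 m and z of cap_green_a in the frame of tray_green between 0 and 0.045 m and x of cap_green_b in the frame of tray_green between -0.05 and 0.05 m and y of cap_green_b in the frame of tray_green between -0.058 and 0.058 m and z of cap_green_b in the frame of tray_green between 0 and 0.045 m and x of cap_blue_a in the frame of tray_blue between -0.05 and 0.05 m and y of cap_blue_a in the frame of tray_blue between -0.058 and 0.058 m and z of cap_blue_a in the frame of tray_blue between 0 and 0.045 m and x of cap_blue_b in the frame of tray_blue between -0.05 and 0.05 m and y of cap_blue_b in the frame of tray_blue between -0.058 and 0.058 m and z of cap_blue_b in the frame of tray_blue between 0 and 0.045 m and horizontal distance between puller and stand_seat below 0.015 m and z of puller in the frame of stand_seat between -0.005 and 0.005 m and angle between puller's own z axis and vertical below 0.1 rad and linear speed of puller below 0.02 m/s); the robot touches nothing.
It fails at once if the fingers touch a cap that is still on its stub ((contact force between the fingers and cap_red_a above 0.5 N and (z of cap_red_a in the frame of console between 0.042 and 0.053 m and angle between cap_red_a's own z axis and vertical below 0.25 rad and x of cap_red_a in the frame of console between -0.006 and 0.006 m)) or (contact force between the fingers and cap_red_b above 0.5 N and (z of cap_red_b in the frame of console between 0.042 and 0.053 m and angle between cap_red_b's own z axis and vertical below 0.25 rad and x of cap_red_b in the frame of console between -0.006 and 0.006 m)) or (contact force between the fingers and cap_green_a above 0.5 N and (z of cap_green_a in the frame of console between 0.042 and 0.053 m and angle between cap_green_a's own z axis and vertical below 0.25 rad and x of cap_green_a in the frame of console between -0.006 and 0.006 m)) or (contact force between the fingers and cap_green_b above 0.5 N and (z of cap_green_b in the frame of console between 0.042 and 0.053 m and angle between cap_green_b's own z axis and vertical below 0.25 rad and x of cap_green_b in the frame of console between -0.006 and 0.006 m)) or (contact force between the fingers and cap_blue_a above 0.5 N and (z of cap_blue_a in the frame of console between 0.042 and 0.053 m and angle between cap_blue_a's own z axis and vertical below 0.25 rad and x of cap_blue_a in the frame of console between -0.006 and 0.006 m)) or (contact force between the fingers and cap_blue_b above 0.5 N and (z of cap_blue_b in the frame of console between 0.042 and 0.053 m and angle between cap_blue_b's own z axis and vertical below 0.25 rad and x of cap_blue_b in the frame of console between -0.006 and 0.006 m))).
It fails at once if the book, the cardboard box or the screwdriver is moved by more than 30 mm (distance of any of book, card_box, screwdriver from where it was at the start of the episode above 0.03 m).
Of cap_red_a, cap_red_b, cap_green_a, cap_green_b, cap_blue_a, cap_blue_b only 4 to 6 are there at a start; the rules pass over those that are not, and their reading is None.
At some moment in a run one of tray_red, tray_green, tray_blue may be knocked a few centimetres aside while the robot is not near it.
It also fails if it takes over 210 s, if anything falls off the work surface, if the arm or the gripper's body presses on something with over 40 N, if the wrist force passes 120 N, or if a joint passes its speed limit or range.

## Robot

A 6-joint arm with a two-finger parallel gripper is mounted at the origin on the work surface. World frame = base frame: x ahead of the robot, y to its left, z up, the work surface at z = 0. Lengths are in m, angles in rad, forces in N, time in s.
With the tool pointing down it reaches from about 0.275 to 0.75 m from the base axis. Payload 10.2 kg.
Tool frame: the origin (TCP) lies midway between the tips of the shut fingers; the grasp point (between the pads) lies 19 mm behind it (env.hold_point_z is the distance from the TCP to the grasp point, in m); z points along the fingers, y is the line along which they close (so a half turn about z gives the same grasp; the last joint's range is limited). The gripper opens to 85 mm and grips with 20 to 120 N. Pads are 22 mm wide; open, the fingers measure 114 mm over their backs; the gripper's body (76 mm by 85 mm) begins 54 mm behind the grasp point. The pads swing forward as they close: fully open they stand 13 mm farther back than shut.
Start: joints at [-1.329, 0.313, 1.498, -0, 1.331, -0.223], TCP at [0.235, -0.469, 0.231] pointing down, gripper open.
Joint ranges: [-2.94, 2.94], [-0.97, 2.17], [0.19, 2.56], [-1.23, 4.37], [0.02, 3.11], [-2.88, 2.88]. Speed limits (rad/s): [2.39, 2.39, 3.01, 3.14, 3.14, 3.14].

## Interface

Orientations are given as a unit quaternion [x, y, z, w].
In Python, from bench import env, kinematics, monitor, eyes, job gives the robot as it stands. The module is installed in compiled form; this text tells all that it offers. Calls block until the motion is done:
- env.reach(position, orientation): joint-space move of the TCP to a pose.
- env.movel(position, velocity=0.15, frame=None, guard=None): straight line of the TCP; frame=None keeps the orientation; velocity is the mean speed in m/s. With guard (N) it stops when the force on the tool has changed by that much, and returns True; else False.
- env.set_joints(angles): joint-space move.
- env.release() and env.close_gripper(effort=None): open the fingers fully, or close them until they stop; effort is the grip in N (None keeps the last).
- env.hold(seconds).
- kinematics.ik(position, orientation): joint angles nearest the present ones, or None.
- monitor.sense(): the state.
- eyes.grab_frame(name): name is "scene" or "top"; returns a dict with "frame" (400x640x3 uint8, red, green, blue), "mtx" (3x3 intrinsics, pixels), "view" (4x4, takes a point from world to camera coordinates). Camera axes: x right, y down, z forward; pixel columns grow to the right and rows downward; lengths in m; the calibration is good to about 2 mm. A picture is of the moment at which its call begins. There is no depth.
A pose or a line that the arm cannot do raises env.MotionError and nothing moves.
- job.hand_in(): hands the job in; it is judged then, once.
The state is a dict: "clock": time; "joints": joint angles; "qvel": joint speeds; "joint_efforts": joint torques, N m; "position": TCP position; "ee_rot": TCP orientation; "contact_force": force on the tool from outside, world axes, zero at the start; "ft_torque": the same for the moment, N m; "finger_gap": opening from 0.0 (shut) to 1.0 (fully open); "gripper_force": force on a finger pad.
Only numpy, scipy, OpenCV 4.12 (cv2) and the standard library are available. Lean on these libraries where they do the work, as an engineer would, in place of code of your own. Each camera call takes 0.05 s, during which the arm holds its last target. There are 200 camera calls.

## Working session

There is one attempt and no reset: what is moved stays moved. The work goes in short steps, each a Python script; the robot and the scene stay as the last script left them, time stands still between calls to the robot, and variables do not carry over. Pictures are saved under pics/ and viewed, at most 14 in all, crops included, and the job is handed in when it is done.

```bash
mkdir -p pics; python3 - <<'E'
from bench import env,monitor,eyes
import cv2,numpy as np
for n in("scene","top"):
    f=eyes.grab_frame(n); cv2.imwrite(f"pics/{n}0.png",cv2.cvtColor(f["frame"],cv2.COLOR_RGB2BGR)); print(n,f["mtx"].round(1).tolist(),f["view"].round(3).tolist())
print(monitor.sense()); print(env.hold_point_z)
E
```

```text
scene [[500.9, 0.0, 314.1], [0.0, 500.9, 195.6], [0.0, 0.0, 1.0]] [[0.638, 0.77, -0.003, -0.343], [0.553, -0.461, -0.694, -0.228], [-0.536, 0.441, -0.72, 1.829], [0.0, 0.0, 0.0, 1.0]]
top [[382.0, 0.0, 323.4], [0.0, 382.0, 198.7], [0.0, 0.0, 1.0]] [[0.022, -1.0, 0.005, 0.042], [-0.994, -0.022, -0.106, 0.479], [0.107, -0.003, -0.994, 1.179], [0.0, 0.0, 0.0, 1.0]]
{'clock': 0.1, 'joints': array([-1.32942401e+00,  3.13391999e-01,  1.49834350e+00,  8.86218689e-06,
        1.33099269e+00, -2.23395225e-01]), 'qvel': array([-0.00052299, -0.00106252, -0.00207165, -0.00168284,  0.00101978,
        0.00106724]), 'joint_efforts': array([ 4.02022575e-03, -4.12893927e+01, -2.60141730e+01, -1.34789407e-04,
        2.98860774e-03,  1.78836871e-05]), 'position': array([ 0.23525211, -0.46909437,  0.23079998]), 'ee_rot': array([ 9.73120269e-01,  2.30296809e-01, -7.99821863e-07, -5.67784339e-04]), 'contact_force': array([0.39579758, 0.17249182, 0.10930031]), 'ft_torque': array([-0.05018141,  0.02030432, -0.00513203]), 'gripper_force': 0.0, 'finger_gap': 0.9983627555328927}
0.0187
```

View pics/scene0.png

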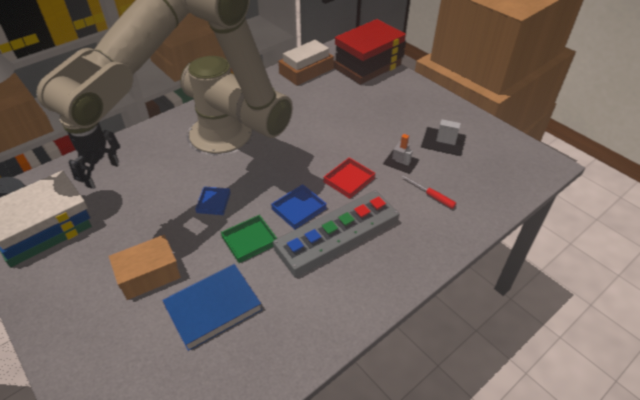

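View pics/top0.png

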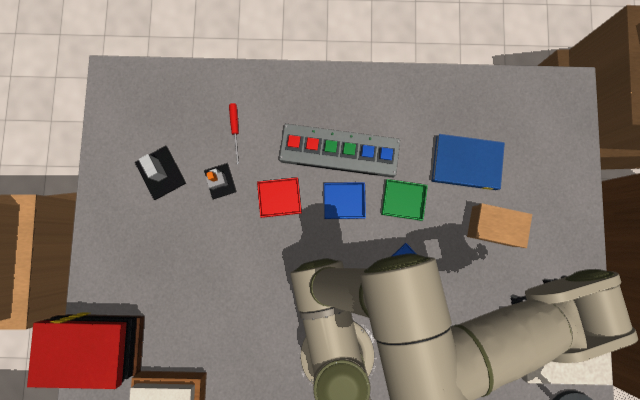

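The top view shows the row of caps: red at (293,142) and (312,144), green at (331,146) and (349,149), blue at (368,152) and (386,154).

- **Trays:** red is at (279,197) and green at (403,200). The two blue candidates are (344,200), larger, and (405,250), smaller. I need the larger.
- **Stands:** candidates are (219,182), smaller and carrying the orange handle, and (160,173), larger and bare. I need the smaller.

Next I'll measure both views and crop to confirm.

```bash
cat > h.py <<'E'
from bench import env,kinematics,monitor,eyes,job
import cv2,numpy as np
R={'red':[((0,150,110),(6,255,255)),((172,150,110),(180,255,255))],'green':[((50,120,40),(80,255,255))],
   'blue':[((105,140,60),(125,255,255))],'orange':[((7,170,120),(16,255,255))]}
def grab(n):
    f=eyes.grab_frame(n); f['hsv']=cv2.cvtColor(f['frame'],cv2.COLOR_RGB2HSV); return f
def save(f,name,box=None,k=1):
    im=cv2.cvtColor(f['frame'],cv2.COLOR_RGB2BGR)
    if box: im=im[box[1]:box[3],box[0]:box[2]]
    cv2.imwrite(f'pics/{name}.png',cv2.resize(im,None,fx=k,fy=k,interpolation=cv2.INTER_CUBIC))
def mask(f,c): return sum(cv2.inRange(f['hsv'],*r) for r in R[c])
def blobs(f,c,amin=20):
    cs,_=cv2.findContours(mask(f,c),cv2.RETR_EXTERNAL,cv2.CHAIN_APPROX_NONE)
    return [k for k in cs if cv2.contourArea(k)>=amin]
def cen(k): return np.array(cv2.minAreaRect(k)[0])
def ray(f,p):
    Rm,t=f['view'][:3,:3],f['view'][:3,3]
    d=Rm.T@np.linalg.solve(f['mtx'],[p[0],p[1],1.]); return -Rm.T@t,d
def onz(f,p,z):
    o,d=ray(f,p); return o+d*(z-o[2])/d[2]
def proj(f,P):
    q=f['view'][:3,:3]@np.asarray(P)+f['view'][:3,3]; q=f['mtx']@q; return q[:2]/q[2]
def tri(fa,pa,fb,pb):
    (o,d),(q,e)=ray(fa,pa),ray(fb,pb); s=np.linalg.lstsq(np.c_[d,-e],q-o,rcond=None)[0]
    a,b=o+s[0]*d,q+s[1]*e; return (a+b)/2,np.linalg.norm(a-b)
def rect(f,k,z):
    w=np.array([onz(f,p[0],z)[:2] for p in k],np.float32); return cv2.minAreaRect(w)
E
python3 - <<'E'
from h import *
T,S=grab('top'),grab('scene')
for n,f in(('top',T),('scene',S)):
    for c in R:
        for k in blobs(f,c,12 if c=='orange' else 40):
            p=cen(k); print(n,c,p.round(1),cv2.contourArea(k),'z0',onz(f,p,0)[:2].round(3), 'rect26',[np.round(v,3) for v in rect(f,k,.026)])
save(T,'crop1',(130,110,270,210),5)
E
```

```text
top red [ 73.5 355.5] 5525.5 z0 [-0.021  0.81 ] rect26 [array([-0.013,  0.793]), array([0.264, 0.187]), np.float64(89.986)]
top red [278.7 197.1] 1417.5 z0 [0.482 0.196] rect26 [array([0.48 , 0.193]), array([0.115, 0.13 ]), np.float64(7.376)]
top red [312.1 143.5] 112.0 z0 [0.661 0.093] rect26 [array([0.654, 0.092]), array([0.037, 0.037]), np.float64(84.535)]
top red [293.6 141. ] 113.0 z0 [0.668 0.154] rect26 [array([0.661, 0.152]), array([0.037, 0.037]), np.float64(83.664)]
top red [233.4 118. ] 186.0 z0 [0.74  0.354] rect26 [array([0.732, 0.348]), array([0.101, 0.024]), np.float64(7.347)]
top green [404.3 199.5] 1419.5 z0 [ 0.483 -0.208] rect26 [array([ 0.481, -0.202]), array([0.132, 0.114]), np.float64(82.704)]
top green [349.  148.5] 114.0 z0 [ 0.647 -0.028] rect26 [array([ 0.641, -0.026]), array([0.036, 0.038]), np.float64(0.735)]
top green [330.4 146. ] 112.5 z0 [0.654 0.033] rect26 [array([0.648, 0.034]), array([0.038, 0.037]), np.float64(84.242)]
top blue [403.  248.7] 112.5 z0 [ 0.326 -0.204] rect26 [array([ 0.327, -0.198]), array([0.034, 0.072]), np.float64(6.867)]
top blu
[... 1885 characters left out ...]
048] rect26 [array([ 0.605, -0.062]), array([0.034, 0.034]), np.float64(87.745)]
scene blue [ 31.3 241.9] 464.5 z0 [ 0.075 -0.701] rect26 [array([ 0.103, -0.699]), array([0.162, 0.051]), np.float64(83.686)]
scene blue [ 79.3 218.1] 94.0 z0 [ 0.075 -0.556] rect26 [array([ 0.103, -0.557]), array([0.033, 0.044]), np.float64(0.83)]
scene blue [298.  204.7] 817.5 z0 [ 0.462 -0.003] rect26 [array([ 0.482, -0.018]), array([0.112, 0.135]), np.float64(1.012)]
scene blue [207.1 194.8] 99.0 z0 [ 0.241 -0.201] rect26 [array([ 0.275, -0.211]), array([0.038, 0.059]), np.float64(43.712)]
scene orange [404. 137.] 15.0 z0 [0.446 0.498] rect26 [array([0.469, 0.473]), array([0.018, 0.028]), np.float64(52.476)]
```

View pics/crop1.png

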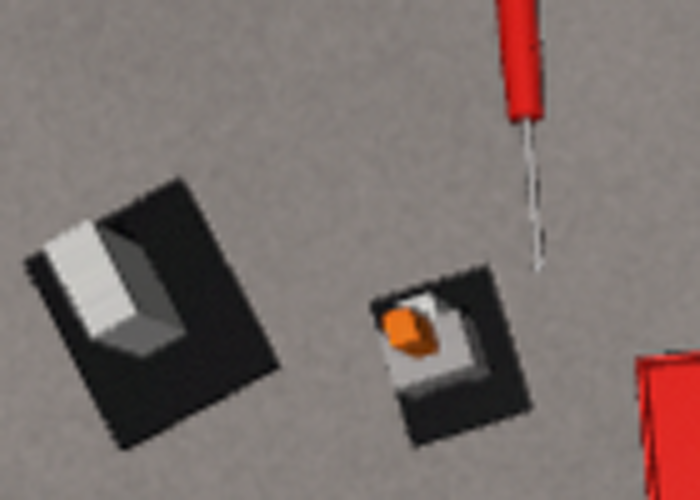

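The crop confirms the smaller stand, base corners (204,170), (228,163), (236,192) and (213,199), with the puller on it. The block's bare front end is visible at the top of the crop, so puller +x points image-up, away from the robot. Now I'll take precise fits.

```bash
python3 - <<'E'
from h import *
T,S=grab('top'),grab('scene')
# stand base: black region near puller
for n,f,b in(('top',T,(198,155,242,205)),('scene',S,(380,130,422,175))):
    g=cv2.cvtColor(f['frame'],cv2.COLOR_RGB2GRAY); m=np.zeros_like(g); x0,y0,x1,y1=b
    m[y0:y1,x0:x1]=(g[y0:y1,x0:x1]<50)*255
    pts=cv2.findNonZero(m); h=cv2.convexHull(pts); r=rect(f,h,.008)
    print(n,'base',np.round(r[0],4),np.round(r[1],4),round(r[2],2))
def cap(f,colr):
    return [k for k in blobs(f,colr,50) if cv2.contourArea(k)<125 and 280<cen(k)[0]<395 and 135<cen(k)[1]<250]
caps=[]
for c in('red','green','blue'):
    a=sorted(cap(T,c),key=lambda k:cen(k)[0]); b=sorted(cap(S,c),key=lambda k:-cen(k)[0])
    for k,l in zip(a,b):
        P,e=tri(T,cen(k),S,cen(l)); w=onz(T,cen(k),.066);v=onz(S,cen(l),.066); caps.append((c,P,w,v)); print(c,P.round(4),round(e,4),w.round(4)[:2],v.round(4)[:2])
for i in(1,2,3):
    A=np.array([q[i][:2] for q in caps]); s=np.arange(145,-146,-58)/1e3
    M=np.c_[s,np.ones(6)]; X=np.linalg.lstsq(M,A,rcond=None)[0]
    print('fit',X[1].round(4),'scale',np.hypot(*X[0]),'yaw deg',np.degrees(np.arctan2(-X[0][0],X[0][1])),'res mm',abs(1e3*(A-M@X)).max())
P,e=tri(T,cen(blobs(T,'orange',12)[0]),S,cen(blobs(S,'orange',12)[0]));print('handle',P,e)
for c in('red','green','blue'):
  for n,f in(('top',T),('scene',S)):
    k=[k for k in blobs(f,c,300) if 230<cen(k)[0]<420 and 170<cen(k)[1]<260]
    print(c,n,[tuple(np.round(v,3) for v in rect(f,q,.026)) for q in k])
E
```

```text
top base [0.5297 0.3865] [0.0971 0.0776] 19.47
scene base [0.5502 0.3785] [0.0918 0.0539] 53.66
red [0.6524 0.15   0.0625] 0.0026 [0.6506 0.1487] [0.6551 0.1487]
red [0.6458 0.0923 0.0628] 0.0029 [0.644  0.0911] [0.6484 0.0915]
green [0.6391 0.0349 0.0616] 0.0017 [0.6375 0.0343] [0.6423 0.0329]
green [ 0.6329 -0.0225  0.0613] 0.0026 [ 0.6309 -0.0232] [ 0.6366 -0.0241]
blue [ 0.6265 -0.0803  0.0609] 0.0019 [ 0.6247 -0.0805] [ 0.6303 -0.0822]
blue [ 0.6197 -0.1379  0.0601] 0.002 [ 0.6178 -0.1377] [ 0.6241 -0.1398]
fit [0.6361 0.0061] scale 0.9987461563664929 yaw deg -6.429800197217429 res mm 0.2133352061223226
fit [0.6343 0.0054] scale 0.9937009702392453 yaw deg -6.508370863056381 res mm 0.2697151927010255
fit [0.6395 0.0045] scale 1.000770770922326 yaw deg -6.077786357084469 res mm 0.4547982004352996
handle [0.53159879 0.39234823 0.09745221] 0.002331061419882817
red top [(array([0.48 , 0.193]), array([0.115, 0.13 ]), np.float64(7.376))]
red scene [(array([0.489, 0.187]), array([0.12 , 0.143]), np.float64(7.801))]
green top [(array([ 0.481, -0.202]), array([0.132, 0.114]), np.float64(82.704))]
green scene [(array([ 0.49 , -0.207]), array([0.127, 0.115]), np.float64(82.811))]
blue top [(array([ 0.474, -0.014]), array([0.114, 0.129]), np.float64(3.152))]
blue scene [(array([ 0.481, -0.02 ]), array([0.112, 0.132]), np.float64(2.266))]
```

```bash
python3 - <<'E'
from h import *
a=np.radians(19); x,y=.5300,.3862
env.reach([x,y,.22],q(a)); env.movel([x,y,.026+H],velocity=.1,guard=8); print(st())
print(kinematics.ik([x,y,.2],q(a)))
env.close_gripper(60); print(st())
pmove(x,y,.11,v=.1); print(st())
S=grab('scene');save(S,'grip',(360,60,460,180),5)
T=grab('top')
for f in(S,T):
  b=max(blobs(f,'orange',8),key=cv2.contourArea,default=None)
  if b is not None: print(cen(b),cv2.contourArea(b))
E
```

```text
(5.2, array([0.5303, 0.3863, 0.0776]), array([-0.1,  0.3,  0. ]), 1.003)
[ 4.51427138e-01  6.30689920e-01  1.09657095e+00 -4.44089210e-16
  1.41433178e+00  1.69061091e+00]
(5.8, array([0.5301, 0.3862, 0.0771]), array([-0.1, -0.5,  0.2]), 0.2)
(6.8, array([0.5297, 0.386 , 0.1601]), array([-0.3,  0.3, -1.1]), 0.2)
```

View pics/grip.png

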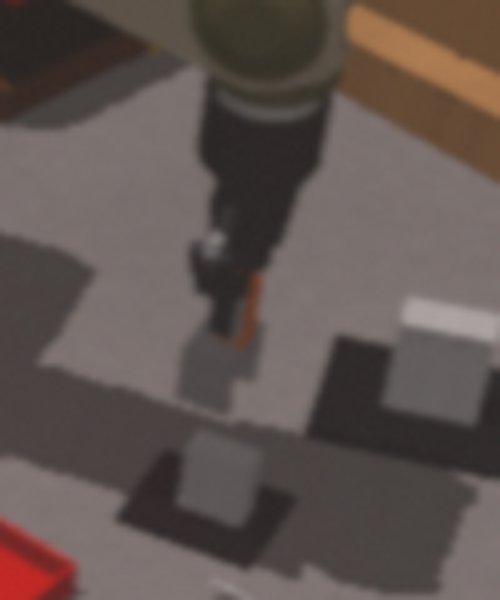

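```bash
cat >> h.py <<'E'
CA=np.radians(-6.35); CC=np.array([.637,.005])
def con(x,y): c,s=np.cos(CA),np.sin(CA); return CC+np.array([c*x-s*y,s*x+c*y])
E
python3 - <<'E'
from h import *
Y=.145
pmove(*con(-.042,Y),.12,CA,v=.2); pmove(*con(-.042,Y),.050,v=.1,guard=8); print(st())
T,S=grab('top'),grab('scene'); save(S,'pre',(320,120,420,240),5)
r=pmove(*con(-.025,Y),.050,v=.05,guard=4); print(r,st())
E
```

```text
(9.1, array([0.6117, 0.1538, 0.1017]), array([-0.2, -1.4, -1.3]), 0.204)
False (9.7, array([0.6282, 0.1519, 0.1008]), array([ 0.1, -0.3, -2.4]), 0.206)
```

View pics/pre.png

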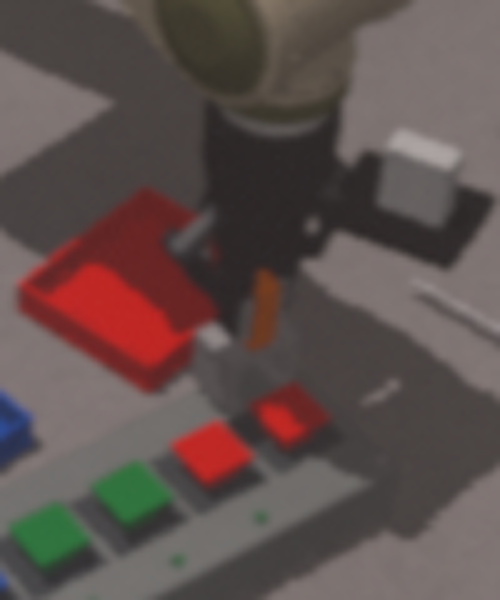

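The puller stands upright behind the end red cap, legs astride it and lined up. At 17 mm into the slide there is no contact, so I'll carry on sliding and lift.

```bash
python3 - <<'E'
from h import *
Y=.145
r=pmove(*con(-.001,Y),.050,v=.04,guard=5); print(r,st())
p=monitor.sense()['position']
env.movel([p[0],p[1],p[2]+.012],velocity=.03); print(st())
env.movel([p[0],p[1],p[2]+.065],velocity=.1); print(st())
S=grab('scene'); save(S,'lift',(320,100,440,240),4)
E
```

```text
False (10.4, array([0.6519, 0.1492, 0.1009]), array([-0.5,  0.1, -1.2]), 0.201)
(11.0, array([0.6517, 0.1492, 0.1128]), array([-1. ,  0.3, -6.3]), 0.207)
(11.7, array([0.6518, 0.1492, 0.1655]), array([-0.8, -0.5, -1.3]), 0.204)
```

View pics/lift.png

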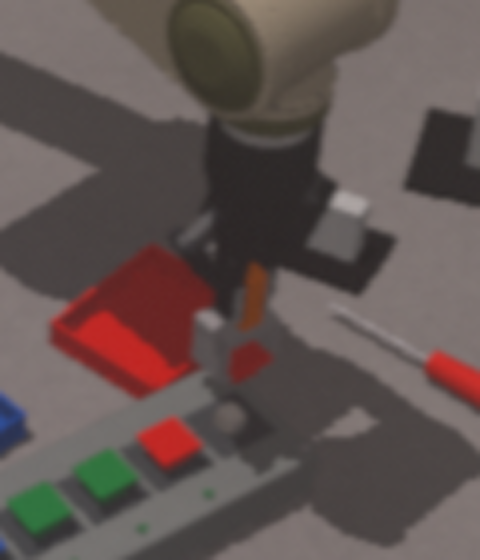

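```bash
cat >> h.py <<'E'
R['red']=[((0,150,45),(6,255,255)),((172,150,45),(180,255,255))]; R['blue']=[((105,140,35),(125,255,255))]; R['green']=[((50,120,25),(80,255,255))]
POSE={'red':(.4845,.190,7.4),'green':(.4855,-.2045,-7.3),'blue':(.478,-.017,2.8)}
REF={('red','top'):(.480,.193),('red','scene'):(.489,.187),('green','top'):(.481,-.202),('green','scene'):(.490,-.207),('blue','top'):(.474,-.014),('blue','scene'):(.481,-.020)}
SZ={'scene':{'red':(.12,.143),'green':(.115,.127),'blue':(.112,.132)},'top':dict.fromkeys(('red','green','blue'),(.114,.130))}
def tray(c):
    "tray pose now; a camera counts only if the seen outline has its full size"
    got=[]
    for n in('top','scene'):
        f=grab(n)
        for k in blobs(f,c,300):
            r=rect(f,k,.026); ctr=np.array(r[0]); sz=np.array(r[1])
            if np.hypot(*(ctr-POSE[c][:2]))>.10: continue
            d=abs(np.sort(sz)-SZ[n][c]).max(); yaw=r[2] if sz[0]<sz[1] else r[2]-90
            print(c,n,ctr.round(3),sz.round(3),round(yaw,1),'ok' if d<.008 else 'partial')
            if d<.008: got.append((ctr-REF[c,n],yaw))
    if not got: print('tray not seen whole: last pose'); return POSE[c][0],POSE[c][1],np.radians(POSE[c][2])
    d=np.mean([g[0] for g in got],0); return POSE[c][0]+d[0],POSE[c][1]+d[1],np.radians(np.mean([g[1] for g in got]))
def tp(t,x,y): c,s=np.cos(t[2]),np.sin(t[2]); return t[0]+c*x-s*y,t[1]+s*x+c*y
def place(t,y):
    pmove(*tp(t,.022,y),.09,t[2],v=.2)
    print('down',pmove(*tp(t,.022,y),.009,v=.08,guard=10),st())
    print('back',pmove(*tp(t,-.020,y),.009,v=.08,guard=6),st())
    pmove(*tp(t,-.020,y),.11,v=.15)
def pull(Y):
    pmove(*con(-.042,Y),.12,CA,v=.2)
    if pmove(*con(-.042,Y),.050,v=.1,guard=8): print('ABORT down',st()); return False
    if pmove(*con(-.001,Y),.050,v=.05,guard=5): print('ABORT slide',st()); return False
    p=monitor.sense()['position']
    env.movel([p[0],p[1],p[2]+.012],velocity=.03); print('pull',st())
    env.movel([p[0],p[1],p[2]+.065],velocity=.12); return True
E
python3 - <<'E'
from h import *
t=tray('red'); print(t)
place(t,.03); print(st())
tray('red')
S=grab('scene'); save(S,'place',(270,100,410,240),4)
E
```

```text
red scene [0.517 0.197] [0.118 0.141] 6.9 ok
(np.float64(0.5128113346099854), np.float64(0.1995039074420929), np.float64(0.11995115569739315))
down False (13.9, array([0.5314, 0.232 , 0.0606]), array([ 0.5,  1.1, -0.2]), 0.205)
back False (14.6, array([0.4899, 0.2269, 0.0603]), array([-0.4,  0.4, -1.2]), 0.202)
(15.4, array([0.489 , 0.2268, 0.16  ]), array([-1.2, -0.5, -1.1]), 0.203)
red top [0.516 0.172] [0.115 0.066] -83.2 partial
red scene [0.52  0.197] [0.122 0.141] 7.9 ok
```

View pics/place.png

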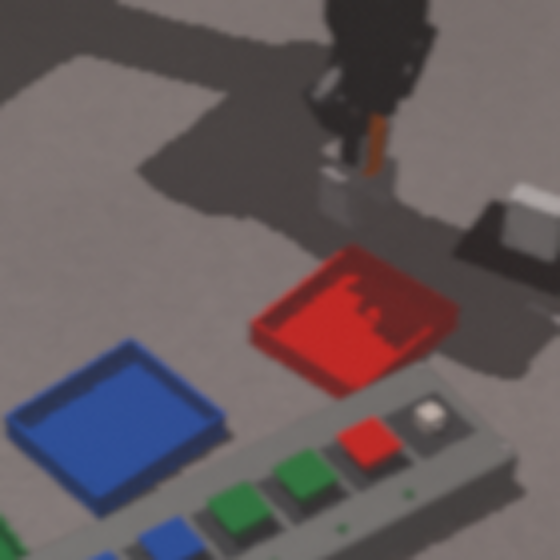

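The red tray had been knocked about 3 cm and I tracked it. The puller looks empty, but the tray's right half (540-560 in the scene view) is too shadowed to show the cap. I'll pull the second red and check then.

```bash
python3 - <<'E'
from h import *
ok=pull(.087); print(ok,st())
S=grab('scene'); f=S['frame'].copy(); S['frame']=np.clip(f.astype(float)*1.8,0,255).astype(np.uint8); save(S,'p2',(300,110,430,240),4)
E
```

```text
pull (18.9, array([0.6452, 0.0916, 0.113 ]), array([-1.2,  0.2, -4.5]), 0.203)
True (19.5, array([0.6453, 0.0916, 0.1656]), array([-0. ,  0.9, -1.9]), 0.202)
```

View pics/p2.png

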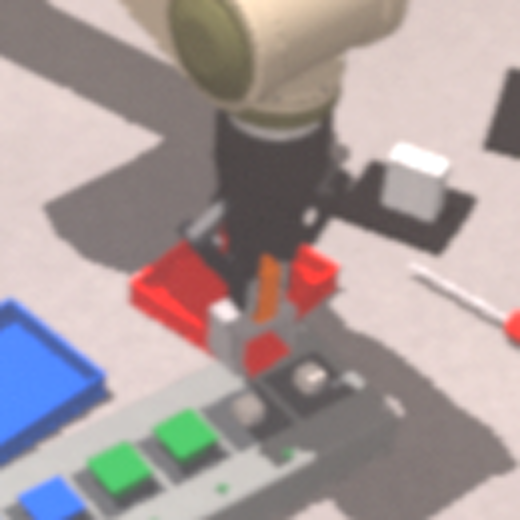

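```bash
python3 - <<'E'
from h import *
t=(.514,.199,np.radians(7.4)); place(t,-.03)
ok=pull(.029); print(ok,st())
T,S=grab('top'),grab('scene')
a=S['frame'][110:240,290:420]; b=T['frame'][130:230,240:370]
z=np.hstack([cv2.resize(i,(390,390)) for i in(a,b)]); z=np.clip(z*1.6,0,255).astype(np.uint8); cv2.imwrite('pics/p3.png',z[...,::-1])
t=tray('green'); tray('red')
E
```

```text
down False (21.5, array([0.54  , 0.1721, 0.0605]), array([-0.7, -0.6, -0.9]), 0.2)
back False (22.2, array([0.4986, 0.1667, 0.0603]), array([ 0.2,  0.5, -2.1]), 0.197)
pull (26.4, array([0.6388, 0.034 , 0.113 ]), array([-1. , -0.2, -4.5]), 0.202)
True (27.0, array([0.6389, 0.034 , 0.1656]), array([ 0.3, -0.5, -1.9]), 0.201)
green top [ 0.481 -0.202] [0.132 0.114] -7.3 ok
green scene [ 0.489 -0.207] [0.127 0.109] -6.9 ok
red top [0.511 0.204] [0.116 0.13 ] 7.2 ok
red scene [0.549 0.211] [0.067 0.127] 13.1 partial
```

View pics/p3.png

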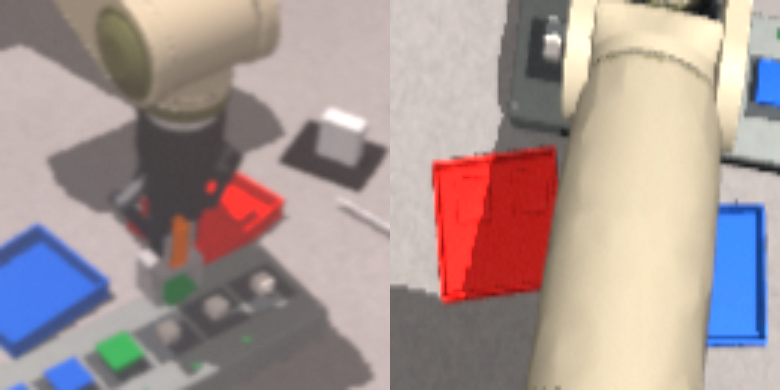

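Two cap outlines show in the red tray (right panel, upper half), and the puller carries a green cap. The green tray is unmoved, so I'll continue with both greens.

```bash
python3 - <<'E'
from h import *
t=tray('green'); place(t,-.03)
ok=pull(-.029); print(ok,st())
if ok:
    t=tray('green'); print(t); place(t,.03)
    ok=pull(-.087); print(ok,st()); tray('blue'); tray('green')
    T,S=grab('top'),grab('scene')
    a=S['frame'][150:280,220:350]; b=T['frame'][130:260,310:440]
    z=np.hstack([cv2.resize(i,(390,390)) for i in(a,b)]); z=np.clip(z*1.6,0,255).astype(np.uint8); cv2.imwrite('pics/p4.png',z[...,::-1])
E
```

```text
green top [ 0.481 -0.202] [0.132 0.114] -7.3 ok
green scene [ 0.49  -0.208] [0.125 0.11 ] -7.1 ok
down False (30.2, array([ 0.5037, -0.2381,  0.0605]), array([-0.4,  0.4, -0.7]), 0.204)
back False (30.9, array([ 0.4621, -0.2328,  0.0603]), array([ 0.1,  0.3, -1.1]), 0.205)
pull (35.5, array([ 0.6324, -0.0236,  0.1131]), array([-1.3, -0.2, -3.2]), 0.198)
True (36.1, array([ 0.6325, -0.0236,  0.1656]), array([ 0. , -1.2, -2.2]), 0.203)
green top [ 0.481 -0.202] [0.132 0.114] -7.3 ok
green scene [ 0.489 -0.208] [0.125 0.11 ] -6.9 ok
(np.float64(0.48520366847515106), np.float64(-0.20517431944608688), np.float64(-0.12367413838802623))
down False (38.5, array([ 0.511 , -0.1783,  0.0605]), array([ 0.1, -0.6, -1.2]), 0.202)
back False (39.1, array([ 0.4695, -0.1732,  0.0603]), array([ 0.6, -0.7, -1.4]), 0.203)
pull (43.2, array([ 0.626 , -0.0812,  0.1131]), array([-1.1,  0.4, -3.5]), 0.202)
True (43.8, array([ 0.6261, -0.0813,  0.1656]), array([-0.1, -0.2, -1.3]), 0.205)
blue scene [ 0.485 -0.049] [0.07  0.108] 88.7 partial
tray not seen whole: last pose
green top [ 0.48 -0.21] [0.116 0.114] -7.5 partial
green scene [ 0.489 -0.208] [0.127 0.11 ] -6.9 ok
```

View pics/p4.png

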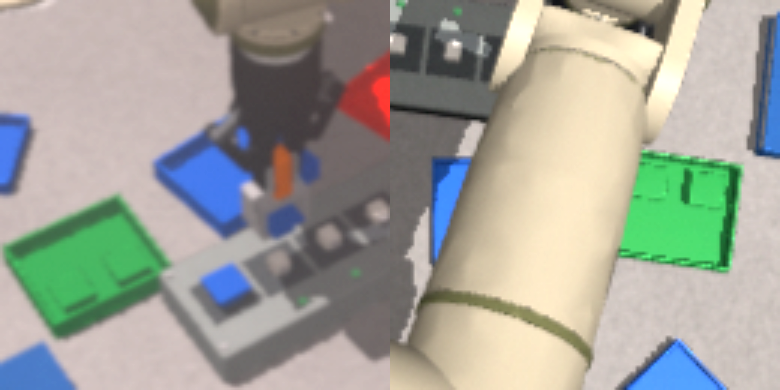

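Both greens rest in the green tray, and the puller carries a blue cap. The blue tray's left corner, at (272,205) in the scene view, hasn't moved. Blues next.

```bash
python3 - <<'E'
from h import *
t=(*POSE['blue'][:2],np.radians(2.8)); place(t,.03)
ok=pull(-.145); print(ok,st())
if ok:
    t=tray('blue'); print(t); place(t,-.03)
    p=monitor.sense()['position']; env.movel([.45,.33,.2],velocity=.2,frame=q(np.radians(19)))
    print(st())
    for c in('blue','green','red'): tray(c)
    T,S=grab('top'),grab('scene')
    a=S['frame'][120:280,210:400]; b=T['frame'][130:230,240:440]
    a=cv2.resize(a,(475,400)); z=np.clip(a*1.6,0,255).astype(np.uint8); b=np.clip(cv2.resize(b,(475,237))*1.4,0,255).astype(np.uint8); cv2.imwrite('pics/p5.png',np.vstack([z,b[:200]])[...,::-1])
E
```

```text
down False (46.2, array([0.4988, 0.014 , 0.0605]), array([ 0.2, -0.9, -1.3]), 0.203)
back False (46.9, array([0.4571, 0.0119, 0.0603]), array([ 1.4, -0.6, -1.5]), 0.203)
pull (51.2, array([ 0.6196, -0.1388,  0.1131]), array([-1.8,  0.7, -3.8]), 0.2)
True (51.8, array([ 0.6196, -0.1389,  0.1656]), array([ 0.9, -0.3, -1.9]), 0.203)
blue top [ 0.475 -0.002] [0.114 0.105] -88.7 partial
tray not seen whole: last pose
(0.478, -0.017, np.float64(0.048869219055841226))
down False (54.0, array([ 0.5018, -0.046 ,  0.0605]), array([-0.4,  0.2, -2.1]), 0.201)
back False (54.7, array([ 0.46  , -0.0481,  0.0603]), array([ 0.8, -0.3, -0.6]), 0.204)
(57.5, array([0.4501, 0.3294, 0.2   ]), array([-0. ,  0. , -1.7]), 0.205)
blue top [ 0.475 -0.014] [0.114 0.129] 1.3 ok
blue scene [ 0.482 -0.019] [0.108 0.131] 2.2 ok
green top [ 0.481 -0.202] [0.132 0.114] -7.3 ok
green scene [ 0.489 -0.208] [0.126 0.11 ] -6.9 ok
red top [0.511 0.204] [0.116 0.13 ] 7.4 ok
red scene [0.521 0.198] [0.12  0.143] 7.2 ok
```

View pics/p5.png

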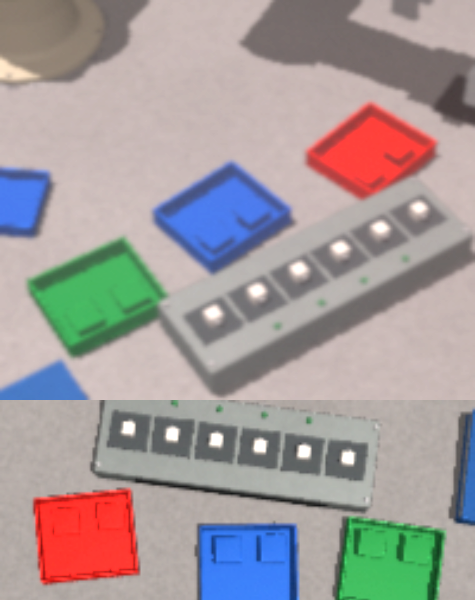

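All six stubs are bare, and two caps sit in each tray of the right colour. Now I'll rehang the puller.

```bash
python3 - <<'E'
from h import *
a=np.radians(19); x,y=.5300,.3862
pmove(x,y,.11,a,v=.15); print(pmove(x,y,.0265,v=.06,guard=8),st())
if monitor.sense()['position'][2]<.080:
    env.release(); env.hold(.3); env.movel([x,y,.22],velocity=.1); env.reach([.35,.25,.3],q(a)); env.hold(.5)
    T,S=grab('top'),grab('scene')
    z=np.hstack([cv2.resize(i,(400,400),interpolation=cv2.INTER_CUBIC) for i in(S['frame'][110:190,360:440],T['frame'][140:220,180:260])]); cv2.imwrite('pics/end.png',z[...,::-1])
    for f,n in((T,'top'),(S,'scene')): print(n,[(cen(k).round(1),cv2.contourArea(k)) for k in blobs(f,'orange',12)])
print(st())
E
```

```text
False (60.3, array([0.5302, 0.3863, 0.0779]), array([ 0.2,  0.1, -1.1]), 0.203)
top [(array([210.1, 175.2]), 31.0)]
scene [(array([404.5, 137. ]), 16.5)]
(64.4, array([0.35, 0.25, 0.3 ]), array([-0.3,  0.4,  0.3]), 1.0)
```

View pics/end.png

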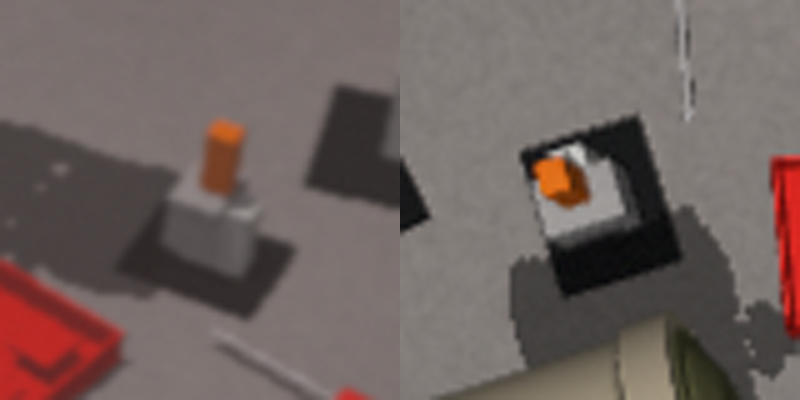

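The puller hangs upright on its stand, with the handle at (210.1,175.2) in the top view, the same as at the start. Handing in.

```bash
python3 -c "
from h import *
print(job.hand_in(), st())"
```

```text
the job is handed in; nothing more can be done
the job is handed in; nothing more can be done
```

I pulled all six caps off with the puller and put two in each tray of their own colour, hung the puller back upright on its stand, and handed the job in at about 64 s of the 210 s allowed; the hand-in gave no verdict.

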